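Set the primed figures on their display tiles

TASK

Set each of the four primed figures upright on the display tile whose cork pad has the same shape and size as the figure's base, centred on the pad and, for the square and rectangular bases, with the base's edges lined up with the pad's (which way it faces does not matter). Set them down gently without dropping them or tipping any over, and do not push or tip the water cup or the paint pot beside the work.

Things in the scene. Friction and masses are not known exactly. Their poses are not given: they have to be found in the camera images.
- wizard: Grey plastic wizard with a pointed hat on a black ROUND base, 40 mm diameter, 5 mm thick. Robe: a nearly upright round column, 28 mm across at z 5 mm to 26 mm at z 50 mm (grip from any side; beard at -x stands out 1 mm); hat brim 26 mm across at z 62 to 66 mm, hat tip at z 86 mm. About 50 g. Origin: centre of the base's underside; z up. Loose, starts upright, any yaw.
- tower: Grey plastic round castle tower on a black ROUND base, 60 mm diameter, 5 mm thick. Tower: upright cylinder 40 mm across, z 5 to 65 mm (grip from any side), six battlements about within that width up to z 75 mm. About 100 g. Origin: centre of the base's underside; z up. Loose, starts upright, any yaw.
- mech: Grey plastic blocky walking robot on a black SQUARE base 48 x 48 mm (sides along x and y), 5 mm thick. Flat outer sides of the arms 42 mm apart along y, 20 mm long in x, z 19 to 53 mm (grip across y); head top z 65 mm; back pack to x +18 mm, chest at x -12 mm. About 70 g. Origin: centre of the base's underside; z up. Loose, starts upright, any yaw.
- tank: Grey plastic tank on a black RECTANGULAR base, 76 mm along x by 40 mm along y, 5 mm thick. Hull with upright sides, 64 mm long (x), 32 mm wide (y), z 5 to 32 mm (grip across y); round turret 24 mm across at x +6 mm, top z 42 mm; gun barrel points to -x. About 90 g. Origin: centre of the base's underside; z up. Loose, starts upright, any yaw.
- tile_small_round: Display tile, fixed to the table: dark wood square 88 x 88 mm, 12 mm thick, with a light cork pad 3 mm thick on its centre (pad top 15 mm above the table); the pad is round, 40 mm diameter. Origin: centre of the tile's underside, at table height; z up, x and y parallel to the tile's sides. Any yaw.
- tile_large_round: Display tile, fixed to the table: dark wood square 88 x 88 mm, 12 mm thick, with a light cork pad 3 mm thick on its centre (pad top 15 mm above the table); the pad is round, 60 mm diameter. Origin: centre of the tile's underside, at table height; z up, x and y parallel to the tile's sides. Any yaw.
- tile_square: Display tile, fixed to the table: dark wood square 88 x 88 mm, 12 mm thick, with a light cork pad 3 mm thick on its centre (pad top 15 mm above the table); the pad is square, 48 x 48 mm, its sides parallel to the tile's. Origin: centre of the tile's underside, at table height; z up, x and y parallel to the tile's sides. Any yaw.
- tile_rectangle: Display tile, fixed to the table: dark wood square 88 x 88 mm, 12 mm thick, with a light cork pad 3 mm thick on its centre (pad top 15 mm above the table); the pad is a rectangle, 76 mm along the tile's x by 40 mm along its y. Origin: centre of the tile's underside, at table height; z up, x and y parallel to the tile's sides. Any yaw.
- water_cup: Bystander: open blue rinsing cup, 68 mm across the rim, 90 mm tall, loose, to the left (+y) of the work. Origin: centre of its underside.
- paint_pot: Bystander: small red paint pot with a black cap, 34 mm diameter, 55 mm tall, loose, to the right (-y) of the work. Origin: centre of its underside.
Mind the look-alikes: they are no part of the job. Leave any pink or purple look-alike of the tank alone.

How it is judged:
By the outcome, as a careful person would: the job done as asked, in the order asked, and still so for the second after the job is handed in, with the robot touching nothing.
It also fails if it takes over 90 s, if anything falls off the work surface, if the arm or the gripper's body presses on something with over 40 N, if the wrist force passes 120 N, or if a joint passes its speed limit or range.

ROBOT

A 6-joint arm with a two-finger parallel gripper is mounted at the origin on the work surface. World frame = base frame: x ahead of the robot, y to its left, z up, the work surface at z = 0. Lengths are in m, angles in rad, forces in N, time in s.
With the tool pointing down it reaches from about 0.35 to 0.775 m from the base axis. Payload 7.3 kg.
Tool frame: the origin (TCP) lies midway between the tips of the shut fingers; the grasp point (between the pads) lies 19 mm behind it; z points along the fingers, y is the line along which they close (so a half turn about z gives the same grasp; the last joint's range is limited). The gripper opens to 92 mm and grips with 3 to 60 N. Pads are 19 mm wide; open, the fingers measure 130 mm over their backs; the gripper's body (75 mm by 190 mm) begins 47 mm behind the grasp point.
Start: joints at [-0.146, 0.342, 1.524, -0, 1.275, -0.146], TCP at [0.525, 0, 0.227] pointing down, gripper open.
Joint ranges: [-2.53, 2.53], [-0.77, 2.02], [0.04, 2.7], [-1, 4.14], [0.28, 2.66], [-3.11, 3.11]. Speed limits (rad/s): [2.57, 2.57, 3.14, 3.14, 3.14, 3.14].

INTERFACE

Orientations are given as [roll, pitch, yaw] about the fixed x, y, z axes, in that order (R = Rz(yaw) Ry(pitch) Rx(roll)).
In Python, from cell import robot, read_camera, camera_params, nets gives the robot as it stands. The module is installed in compiled form; this text tells all that it offers.
- The arm moves only by the tool step_arm, never from a script. Its argument "steps" is a list of rows, each an object of numbers: "x", "y", "z": the shift along the tool's x, y, z as a fraction of full scale; "rx", "ry", "rz": the turn, a rotation vector about the tool's x, y, z as a fraction of full scale; "claw": the opening, from -1 (shut) to 1 (fully open). In form: [{"x": .., "y": .., "z": .., "rx": .., "ry": .., "rz": .., "claw": ..}, ...]. A call has 1 to 12 rows; each row is the pose to reach, as a shift and turn from the pose commanded when the call began, along the tool's axes at that moment; what a row does not reach only later rows make up. Full scale, the value 1, is 750 mm for a shift and pi/4 rad for a turn. A row lasts 1/12 s, in which the tool goes at most 41.7 mm and 7.16 degrees, less where a joint would pass 70% of its speed; a pose out of reach is approached as far as the arm can. A call with a number of a shift or a turn outside -1 to 1 is refused whole. A call with a gripper value outside its range is refused whole. The fingers move at their own pace and stop on an object; "squeeze" is the grip in N (left out, the last holds). Time passes only in rows, so rows that repeat a pose let the fingers close. It gives the time, the measured TCP pose, the force, the opening and the grip force at its end, in the units of the state.
- robot.observe(): the state, without advancing time (a new reading comes with each control period).
- read_camera(name): name is "scene" or "side" or "wrist"; returns (picture, depth): 480x640x3 uint8, blue, green, red; 480x640 float32, m along the optical axis (not along the pixel's ray), 0 where there is no reading.
- camera_params(name): a dict with "fx", "fy", "cx", "cy" (pixels), "R" (3x3) and "t" (3): a world point X has camera coordinates R X + t; the wrist camera has in their place "hand_eye" (4x4, takes a point from camera to tool coordinates, whose origin is the TCP and whose axes are the flange's). Camera axes: x right, y down, z forward; pixel columns grow to the right and rows downward; lengths in m; the calibration is good to about 2 mm. The wrist camera is an equidistant fisheye: a pixel r from the principal point sees the ray r / f radians off the axis. A picture is of the moment at which its call begins: read the wrist's pose just before it. camera_params takes no time and is no camera call.
- robot.hand_in(): hands the job in; it is judged then, once.
Trained networks look in the newest picture that a camera, given by its name, has taken for a name from the list of things; names that differ only in an ending like _2 or _b are one class to them, and where a whole thing is asked for, a point or a joint stands for the part that bears it (a point fixed in the world has none). Each returns a list of dicts, best first, with "conf" (0 to 1); they miss things now and then, are a little off and sometimes report something else, mostly with a low value. They report only what shows in the picture. A call takes as long as a camera call. They do not tell look-alikes from the thing itself.
- nets.masks_of(camera, query): "region" (480x640 bool, what is visible of it) and "box" ([left, top, right, bottom] in pixels, round what is visible of it).
- nets.landmark_of(camera, query): "pixel" ([row, column] in pixels: a listed point, or the origin of a listed thing).
The state is a dict: "time": time; "qpos": joint angles; "qvel": joint speeds; "joint_efforts": joint torques, N m; "tool_pos": TCP position; "tool_rot": TCP orientation; "contact_force": force on the tool from outside, world axes, zero at the start; "torque": the same for the moment, N m; "opening": finger opening in m; "grip_force": force on a finger pad.
Only numpy, scipy, OpenCV 4.12 (cv2) and the standard library are available. Lean on these libraries where they do the work, as an engineer would, in place of code of your own. Each camera call takes 0.05 s, during which the arm holds its last target. There are 200 camera calls.

## Working session

There is one attempt and no reset: what is moved stays moved. The work goes in short steps, Python scripts to look and compute and a tool call to move; the robot and the scene stay as the last step left them, time stands still between calls to the robot, and variables do not carry over. Pictures are saved under pics/ and viewed, at most 14 in all, crops included, and the job is handed in when it is done.

Besides the shell and the picture viewer there is one more tool, called after "Call:" as name(argument=value, ...), one argument or row to a line, values as JSON. step_arm: Moves the arm, as the interface text tells. Its arguments: {"type":"object","properties":{"steps":{"type":"array","items":{"type":"object","properties":{"x":{"type":"number","minimum":-1,"maximum":1},"y":{"type":"number","minimum":-1,"maximum":1},"z":{"type":"number","minimum":-1,"maximum":1},"rx":{"type":"number","minimum":-1,"maximum":1},"ry":{"type":"number","minimum":-1,"maximum":1},"rz":{"type":"number","minimum":-1,"maximum":1},"claw":{"type":"number"}}}},"squeeze":{"type":"number"}},"required":["steps"]}

```bash
mkdir -p pics; cat > h.py <<'E'
import numpy as np, cv2
from cell import robot, read_camera, camera_params, nets
def backproj(name, depth, mask=None):
    p=camera_params(name); v,u=np.nonzero((depth>0) if mask is None else (mask&(depth>0)))
    d=depth[v,u]; C=np.stack([(u-p['cx'])/p['fx']*d,(v-p['cy'])/p['fy']*d,d],1)
    return (C-np.array(p['t']))@np.array(p['R']), v,u
E
python3 - <<'E'
from h import *
for c in ['scene','side','wrist']:
    im,d=read_camera(c); cv2.imwrite(f'pics/{c}0.png',im); np.savez(f'{c}0.npz',im=im,d=d)
    print(c,{k:np.round(v,3).tolist() for k,v in camera_params(c).items()})
s=robot.observe();print(s['time'],s['tool_pos'],s['tool_rot'],s['opening'])
E
```

```text
scene {'fx': 520.208, 'fy': 520.208, 'cx': 318.051, 'cy': 238.682, 'R': [[0.297, 0.955, -0.0], [0.507, -0.158, -0.847], [-0.809, 0.251, -0.531]], 't': [-0.165, -0.266, 1.61]}
side {'fx': 484.351, 'fy': 484.351, 'cx': 318.643, 'cy': 232.092, 'R': [[0.859, -0.512, -0.003], [-0.33, -0.548, -0.769], [0.392, 0.661, -0.639]], 't': [-0.503, 0.209, 1.068]}
wrist {'fx': 371.648, 'fy': 371.648, 'cx': 320.085, 'cy': 233.305, 'hand_eye': [[0.0, -0.959, -0.283, 0.077], [1.0, 0.001, -0.001, 0.0], [0.001, -0.283, 0.959, -0.157], [0.0, 0.0, 0.0, 1.0]]}
0.15 [5.24707022e-01 7.05346302e-05 2.26215212e-01] [-3.14045946e+00 -1.65746539e-04  1.57080794e+00] 0.09198059133235627
```

View pics/scene0.png

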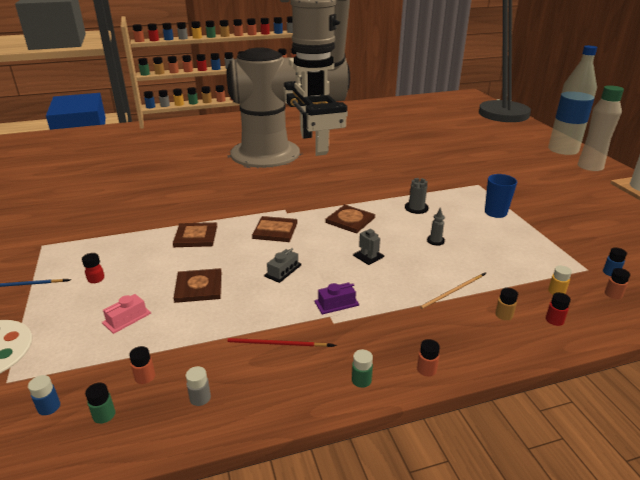

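View pics/side0.png

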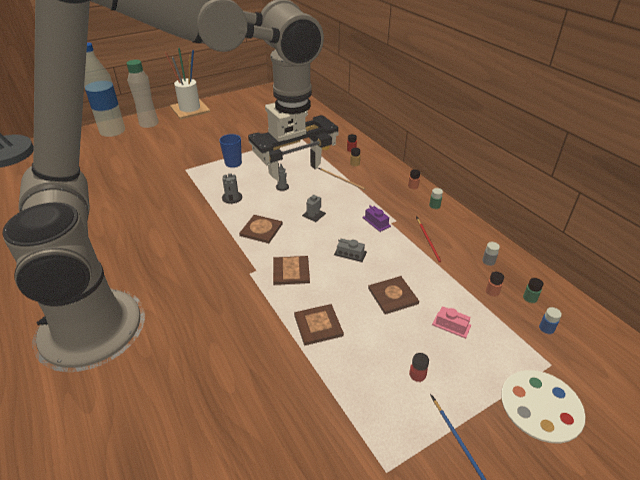

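View pics/wrist0.png

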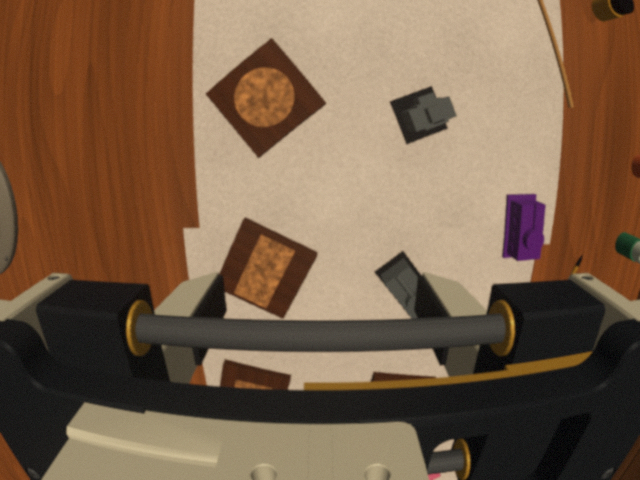

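The scene view shows the grey figures: tower (418,195), wizard (437,226), mech (369,245) and tank (283,264). The tank's look-alikes are pink (127,312) and purple (337,297). Tiles are large round (350,217), rectangle (275,229), square (195,234) and small round (199,284). The cup is at (500,196) and the pot at (94,268). The side view agrees, with the grey tank at (350,249). In the wrist view the gripper hides the lower part, and the large round pad is at (264,97).

```bash
cat > coarse.py <<'E'
from h import *
names=['wizard','tower','mech','tank','tile_small_round','tile_large_round','tile_square','tile_rectangle','water_cup','paint_pot']
for c in ['scene','side']:
    im,d=read_camera(c); hsv=cv2.cvtColor(im,cv2.COLOR_BGR2HSV)
    for n in names:
        for r in nets.masks_of(c,n)[:3]:
            m=r['region']; P,v,u=backproj(c,d,m); 
            if len(P)<20: continue
            med=np.median(P,0); P=P[np.linalg.norm(P[:,:2]-med[:2],axis=1)<.07]
            b=(P.min(0)+P.max(0))/2
            print(c,n,round(r['conf'],2),np.round(r['box']).astype(int).tolist(),'bboxmid',np.round(b[:2],3),'z98',np.round(np.percentile(P[:,2],[2,50,98]),3),'S',int(np.median(hsv[m][:,1])))
E
python3 coarse.py
```

```text
scene wizard 0.89 [428, 210, 446, 242] bboxmid [0.615 0.261] z98 [0.002 0.032 0.075] S 43
scene wizard 0.66 [355, 230, 385, 262] bboxmid [0.62 0.1 ] z98 [0.001 0.028 0.064] S 42
scene tower 0.58 [407, 178, 428, 214] bboxmid [0.463 0.291] z98 [0.002 0.037 0.075] S 42
scene mech 0.7 [355, 231, 386, 264] bboxmid [0.626 0.093] z98 [0.001 0.028 0.064] S 42
scene tank 0.97 [102, 294, 152, 335] bboxmid [ 0.675 -0.406] z98 [0.    0.023 0.042] S 133
scene tank 0.83 [314, 281, 360, 314] bboxmid [ 0.742 -0.021] z98 [0.    0.024 0.042] S 159
scene tank 0.59 [267, 250, 301, 279] bboxmid [ 0.614 -0.097] z98 [-0.     0.024  0.042] S 43
scene tile_small_round 0.75 [173, 269, 222, 301] bboxmid [ 0.629 -0.271] z98 [0.    0.011 0.015] S 174
scene tile_small_round 0.65 [403, 178, 426, 214] bboxmid [0.457 0.287] z98 [0.001 0.036 0.075] S 42
scene tile_large_round 0.85 [326, 205, 377, 231] bboxmid [0.472 0.109] z98 [0.001 0.012 0.016] S 169
scene tile_square 0.67 [174, 222, 216, 247] bboxmid [ 0.436 -0.255] z98 [0.001 0.011 0.016] S 172
scene tile_square 0.15 [405, 174, 427, 215] bboxmid [0.457 0.29 ] z98
[... 1111 characters left out ...]
0.107] z98 [0.001 0.013 0.018] S 117
side tile_square 0.56 [294, 302, 347, 346] bboxmid [ 0.431 -0.257] z98 [0.002 0.012 0.017] S 117
side tile_rectangle 0.86 [270, 255, 313, 287] bboxmid [ 0.458 -0.076] z98 [0.    0.013 0.018] S 116
side water_cup 0.87 [218, 139, 240, 168] bboxmid [0.536 0.469] z98 [0.006 0.064 0.092] S 122
side water_cup 0.35 [303, 195, 323, 224] bboxmid [0.626 0.092] z98 [0.    0.03  0.065] S 30
side water_cup 0.31 [278, 164, 290, 190] bboxmid [0.619 0.271] z98 [-0.     0.026  0.078] S 28
side paint_pot 0.57 [410, 354, 429, 380] bboxmid [ 0.553 -0.458] z98 [0.001 0.045 0.057] S 53
side paint_pot 0.51 [219, 136, 238, 169] bboxmid [0.536 0.467] z98 [0.008 0.066 0.092] S 122
```

Call:
step_arm(
  steps=[
    {"x":-0.48},
    {"x":-0.48},
    {"x":-0.48},
    {"x":-0.48},
    {"x":-0.48},
    {"x":-0.48},
    {"x":-0.48},
    {"x":-0.48},
    {"x":-0.48},
    {"x":-0.48},
    {"x":-0.48},
    {"x":-0.48},
  ],
)

```text
$.steps[0]: bad value
```

```bash
cat > w.py <<'E'
import sys; from h import *
s=robot.observe(); im,d=read_camera('wrist'); n=sys.argv[1]
cv2.imwrite(f'pics/w{n}.png',im); np.savez(f'w{n}.npz',im=im,d=d,pos=s['tool_pos'],rot=s['tool_rot'])
print(s['time'],s['tool_pos'],s['tool_rot'],s['qvel'].round(3) if hasattr(s['qvel'],'round') else s['qvel'])
E
python3 w.py D
```

```text
1.25 [5.25021556e-01 3.82496816e-06 2.26721622e-01] [3.14151842e+00 2.31163115e-05 1.57079902e+00] [ 0.     0.002 -0.001  0.     0.002 -0.001]
```

Call:
step_arm(
  steps=[
    {"x":0.23},
    {"x":0.23},
    {"x":0.23},
    {"x":0.23},
    {"x":0.23},
    {"x":0.23},
    {"x":0.23},
    {"x":0.23},
  ],
)

```text
$.steps[0]: bad value
```

```bash
python3 w.py C
```

```text
1.3 [5.25019718e-01 4.97617011e-06 2.26728344e-01] [3.14151007e+00 4.51694424e-05 1.57080398e+00] [ 0.002  0.001 -0.     0.001 -0.001  0.001]
```

Call:
step_arm(
  steps=[
    {"x":0.48},
    {"x":0.48},
    {"x":0.48},
    {"x":0.48},
    {"x":0.48},
    {"x":0.48},
    {"x":0.48},
    {"x":0.48},
    {"x":0.48},
    {"x":0.48},
    {"x":0.48},
    {"x":0.48},
  ],
)

```text
$.steps[0]: bad value
```

```bash
python3 w.py A
```

```text
1.35 [5.25009621e-01 2.24624232e-05 2.26748048e-01] [ 3.14150764e+00 -1.99731427e-05  1.57077418e+00] [-0.    -0.002  0.002 -0.001 -0.001 -0.   ]
```

Call:
step_arm(
  steps=[
    {"x":-0.48,"y":0,"z":0,"rx":0,"ry":0,"rz":0,"claw":1},
    {"x":-0.48,"y":0,"z":0,"rx":0,"ry":0,"rz":0,"claw":1},
    {"x":-0.48,"y":0,"z":0,"rx":0,"ry":0,"rz":0,"claw":1},
    {"x":-0.48,"y":0,"z":0,"rx":0,"ry":0,"rz":0,"claw":1},
    {"x":-0.48,"y":0,"z":0,"rx":0,"ry":0,"rz":0,"claw":1},
    {"x":-0.48,"y":0,"z":0,"rx":0,"ry":0,"rz":0,"claw":1},
    {"x":-0.48,"y":0,"z":0,"rx":0,"ry":0,"rz":0,"claw":1},
    {"x":-0.48,"y":0,"z":0,"rx":0,"ry":0,"rz":0,"claw":1},
    {"x":-0.48,"y":0,"z":0,"rx":0,"ry":0,"rz":0,"claw":1},
    {"x":-0.48,"y":0,"z":0,"rx":0,"ry":0,"rz":0,"claw":1},
    {"x":-0.48,"y":0,"z":0,"rx":0,"ry":0,"rz":0,"claw":1},
    {"x":-0.48,"y":0,"z":0,"rx":0,"ry":0,"rz":0,"claw":1},
  ],
)

```text
time: 2.4
tool_pos: [0.5249, -0.3593, 0.2264]
tool_rot: [-3.141, -0.001, 1.571]
contact_force: [-0.6, 0.3, -0.0]
opening: 0.092
grip_force: 0.0
```

```bash
python3 w.py D
```

```text
2.4 [ 0.52493082 -0.35930267  0.22642839] [-3.14123478e+00 -1.01344820e-03  1.57074686e+00] [ 0.021 -0.017  0.008  0.     0.001  0.   ]
```

Call:
step_arm(
  steps=[
    {"x":0.23,"y":0,"z":0,"rx":0,"ry":0,"rz":0,"claw":1},
    {"x":0.23,"y":0,"z":0,"rx":0,"ry":0,"rz":0,"claw":1},
    {"x":0.23,"y":0,"z":0,"rx":0,"ry":0,"rz":0,"claw":1},
    {"x":0.23,"y":0,"z":0,"rx":0,"ry":0,"rz":0,"claw":1},
    {"x":0.23,"y":0,"z":0,"rx":0,"ry":0,"rz":0,"claw":1},
    {"x":0.23,"y":0,"z":0,"rx":0,"ry":0,"rz":0,"claw":1},
    {"x":0.23,"y":0,"z":0,"rx":0,"ry":0,"rz":0,"claw":1},
    {"x":0.23,"y":0,"z":0,"rx":0,"ry":0,"rz":0,"claw":1},
  ],
)

```text
time: 3.12
tool_pos: [0.5252, -0.1881, 0.227]
tool_rot: [3.141, 0.001, 1.571]
contact_force: [0.8, -1.0, -0.0]
opening: 0.0922
grip_force: 0.0
```

```bash
python3 w.py C
```

```text
3.1167 [ 0.52518229 -0.18810511  0.22698845] [3.14097906e+00 7.94700410e-04 1.57088769e+00] [-0.018  0.012 -0.005  0.001 -0.     0.005]
```

Call:
step_arm(
  steps=[
    {"x":0.48,"y":0,"z":0,"rx":0,"ry":0,"rz":0,"claw":1},
    {"x":0.48,"y":0,"z":0,"rx":0,"ry":0,"rz":0,"claw":1},
    {"x":0.48,"y":0,"z":0,"rx":0,"ry":0,"rz":0,"claw":1},
    {"x":0.48,"y":0,"z":0,"rx":0,"ry":0,"rz":0,"claw":1},
    {"x":0.48,"y":0,"z":0,"rx":0,"ry":0,"rz":0,"claw":1},
    {"x":0.48,"y":0,"z":0,"rx":0,"ry":0,"rz":0,"claw":1},
    {"x":0.48,"y":0,"z":0,"rx":0,"ry":0,"rz":0,"claw":1},
    {"x":0.48,"y":0,"z":0,"rx":0,"ry":0,"rz":0,"claw":1},
    {"x":0.48,"y":0,"z":0,"rx":0,"ry":0,"rz":0,"claw":1},
    {"x":0.48,"y":0,"z":0,"rx":0,"ry":0,"rz":0,"claw":1},
    {"x":0.48,"y":0,"z":0,"rx":0,"ry":0,"rz":0,"claw":1},
    {"x":0.48,"y":0,"z":0,"rx":0,"ry":0,"rz":0,"claw":1},
  ],
)

```text
time: 4.17
tool_pos: [0.5255, 0.1712, 0.2264]
tool_rot: [-3.141, 0.001, 1.57]
contact_force: [-0.3, 0.4, -0.8]
opening: 0.092
grip_force: 0.0
```

```bash
python3 w.py A; python3 -c "
import numpy as np
a=np.load('wrist0.npz');np.savez('wB.npz',im=a['im'],d=a['d'],pos=[.52500,0,.22673],rot=[3.1415,0,1.5708])
d=np.load('wA.npz')['d'];print(d[100:200:40,100:600:100])"
```

```text
4.1667 [0.52546713 0.17124687 0.2263803 ] [-3.14119434e+00  6.56341887e-04  1.56968651e+00] [-0.019 -0.008  0.006  0.002  0.001  0.002]
[[0.35696834 0.35895    0.36025187 0.3544219  0.35794014]
 [0.36910546 0.37066656 0.37147716 0.37199995 0.37000135]
 [0.3818957  0.3827448  0.3848529  0.38328195 0.38346112]]
```

```bash
cat >> h.py <<'E'
from scipy.spatial.transform import Rotation as Ro
class Wv:
    def __init__(s,n):
        a=np.load(f'w{n}.npz'); s.im,s.d=a['im'],a['d']; p=camera_params('wrist'); s.p=p
        T=np.eye(4); T[:3,:3]=Ro.from_euler('xyz',a['rot']).as_matrix(); T[:3,3]=a['pos']
        s.T=T@np.array(p['hand_eye'])
    def ortho(s,c,half,z,res=.0005):
        g=np.arange(-half,half,res); X,Y=np.meshgrid(c[0]+g,c[1]+g)   # col=x, row=y
        C=(np.stack([X,Y,np.full_like(X,z)],-1)-s.T[:3,3])@s.T[:3,:3]
        rho=np.hypot(C[...,0],C[...,1]); th=np.arctan2(rho,C[...,2]); k=s.p['fx']*th/rho
        return cv2.remap(s.im,(C[...,0]*k+s.p['cx']).astype(np.float32),(C[...,1]*k+s.p['cy']).astype(np.float32),cv2.INTER_CUBIC)
    def cloud(s):
        v,u=np.nonzero(s.d>0); a=(u-s.p['cx'])/s.p['fx'];b=(v-s.p['cy'])/s.p['fx'];th=np.hypot(a,b)+1e-9
        d=s.d[v,u]; t=np.tan(th)/th*d
        return np.stack([a*t,b*t,d],1)@s.T[:3,:3].T+s.T[:3,3],s.im[v,u]
E
cat > o.py <<'E'
from h import *
it=[('tower','A',(.46,.288),.005),('wiz','A',(.617,.265),.005),('mech','B',(.622,.092),.005),('tank','C',(.622,-.098),.005),
('small','D',(.629,-.271),.015),('large','B',(.47,.108),.015),('sq','D',(.434,-.256),.015),('rect','C',(.461,-.076),.015)]
t=[]
for n,v,c,z in it:
    w=Wv(v); o=w.ortho(c,.05,z); cv2.imwrite(f'o_{n}.png',o); t.append(o)
    P,_=w.cloud(); q=P[np.linalg.norm(P[:,:2]-c,axis=1)<.055]
    h=np.histogram(q[:,2],bins=np.arange(-.0055,.09,.005))[0]; print(n,h.tolist())
    if z>.01:
        hs=cv2.cvtColor(o,cv2.COLOR_BGR2HSV); m=((hs[...,2]>110)&(hs[...,1]>70)).astype(np.uint8)
        m=cv2.morphologyEx(m,cv2.MORPH_OPEN,np.ones((5,5))); m=cv2.morphologyEx(m,cv2.MORPH_CLOSE,np.ones((9,9)))
        k,_=cv2.findContours(m,cv2.RETR_EXTERNAL,cv2.CHAIN_APPROX_NONE)
        k=min([a for a in k if cv2.contourArea(a)>2000],key=lambda a:np.linalg.norm(a.mean((0,1))-100))
        (a,b),(W,H),ang=cv2.minAreaRect(k); mo=cv2.moments(k)
        print('  rect',np.round([c[0]-.05+a*.0005,c[1]-.05+b*.0005,W*.0005,H*.0005],4),round(ang,1),'centroid',np.round([c[0]-.05+mo['m10']/mo['m00']*.0005,c[1]-.05+mo['m01']/mo['m00']*.0005],4))
cv2.imwrite('pics/ortho.png',np.vstack([np.hstack(t[:4]),np.hstack(t[4:])]))
E
python3 o.py
```

```text
tower [3013, 3215, 273, 28, 30, 31, 33, 26, 39, 26, 39, 39, 39, 636, 332, 538, 193, 0, 0]
wiz [4215, 2963, 129, 27, 26, 36, 33, 28, 35, 38, 62, 52, 2, 278, 187, 74, 48, 27, 5]
mech [1651, 4665, 485, 0, 6, 22, 25, 42, 42, 43, 51, 879, 31, 148, 131, 0, 0, 0, 0]
tank [2504, 3137, 154, 65, 90, 74, 123, 1379, 206, 469, 0, 0, 0, 0, 0, 0, 0, 0, 0]
small [654, 730, 310, 6281, 224, 0, 0, 0, 0, 0, 0, 0, 0, 0, 0, 0, 0, 0, 0]
  rect [ 0.628  -0.2709  0.0396  0.0388] 86.2 centroid [ 0.628  -0.2706]
large [455, 1066, 47, 5758, 1452, 0, 0, 0, 0, 0, 0, 0, 0, 0, 0, 0, 0, 0, 0]
  rect [0.4692 0.1082 0.0595 0.0595] 90.0 centroid [0.4693 0.1083]
sq [523, 922, 171, 6179, 596, 0, 0, 0, 0, 0, 0, 0, 0, 0, 0, 0, 0, 0, 0]
  rect [ 0.4334 -0.2564  0.0486  0.0485] 76.0 centroid [ 0.4335 -0.2563]
rect [593, 873, 143, 6210, 815, 0, 0, 0, 0, 0, 0, 0, 0, 0, 0, 0, 0, 0, 0]
  rect [ 0.4623 -0.0763  0.077   0.0408] 63.1 centroid [ 0.4623 -0.0762]
```

View pics/ortho.png

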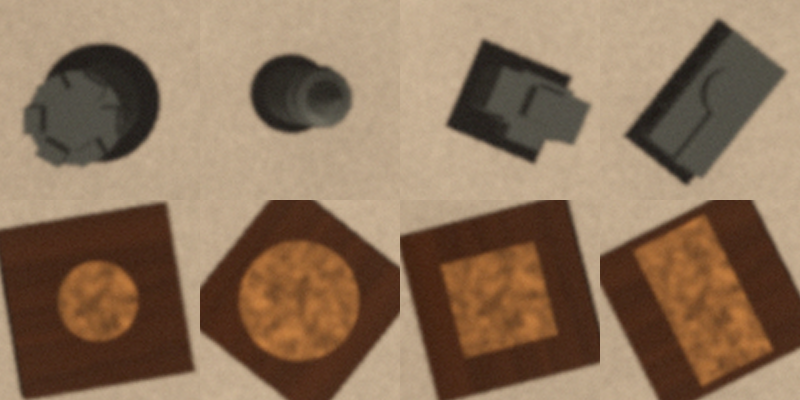

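The ortho crops show the figures in row one: tower base at (100,102), wizard base at (90,93), mech and grey tank. Row two has the four pads: small round, large round, square and rectangle. The grey tank is the right choice, since both look-alikes are strongly coloured. Next I'll fit the base poses.

```bash
cat > fit.py <<'E'
from h import *
from scipy.optimize import least_squares
def sdbox(p,w,h):
    q=np.abs(p)-[w/2,h/2]; return np.hypot(*np.maximum(q,0).T)+np.minimum(q.max(1),0)
def fit(view,c,kind,dim,yaw0=0,half=.06,z0=0.,dz=.005):
    w=Wv(view) if isinstance(view,str) else view; o=w.ortho(c,half,z0)
    g=cv2.cvtColor(o,cv2.COLOR_BGR2GRAY); t,m=cv2.threshold(cv2.GaussianBlur(g,(5,5),0),0,255,cv2.THRESH_BINARY_INV+cv2.THRESH_OTSU)
    t=110; m=(cv2.GaussianBlur(g,(5,5),0)<t).astype(np.uint8)
    k,_=cv2.findContours(m,cv2.RETR_EXTERNAL,cv2.CHAIN_APPROX_NONE); k=max(k,key=cv2.contourArea)[:,0]*.0005+np.array(c)-half
    near=w.T[:2,3]-np.array(c); near/=np.linalg.norm(near); x=np.array([*c,yaw0])
    for i in range(6):
        q=k[(k-x[:2])@near>(-.002 if kind=='box' else .004)]
        f=(lambda s:np.linalg.norm(q-s[:2],axis=1)-dim/2) if kind=='disk' else (lambda s:sdbox((q-s[:2])@np.array([[np.cos(s[2]),-np.sin(s[2])],[np.sin(s[2]),np.cos(s[2])]]),*dim))
        x=least_squares(f,x,loss='soft_l1',f_scale=.0008).x
    return x,np.sqrt(np.mean(f(x)**2)),len(q)
if __name__=='__main__':
    D=np.degrees
    for n,vs,c,kind,dim,y0,zt in [('tower','A',(.46,.288),'disk',.06,0,(.06,.08)),('wiz','A',(.617,.265),'disk',.04,0,(.06,.068)),('mech','AB',(.622,.092),'box',(.048,.048),-.4,(.05,.056)),('tank','CB',(.622,-.098),'box',(.076,.04),.95,(.029,.045))]:
        for v in vs:
            x,r,k=fit(v,c,kind,dim,y0); print(n,v,x[:2].round(4),round(D(x[2]),1),'rms mm',round(r*1e3,2),k)
            P,_=Wv(v).cloud(); q=P[(np.linalg.norm(P[:,:2]-c,axis=1)<.055)&(P[:,2]>zt[0])&(P[:,2]<zt[1])][:,:2]
            if len(q)>20:
                (a,b),wh,ang=cv2.minAreaRect(((q-c)*1000).astype(np.float32)); e=cv2.minEnclosingCircle(((q-c)*1000).astype(np.float32))
                print('   top rect',np.round(np.array(c)+np.array([a,b])/1e3,4),np.round(wh,1),round(ang,1),'circ',np.round(np.array(c)+np.array(e[0])/1e3,4),round(2*e[1],1),len(q))
E
python3 fit.py
```

```text
tower A [0.4589 0.2897] 0.0 rms mm 0.23 155
   top rect [0.4597 0.2894] [39.  39.6] 42.9 circ [0.4595 0.2891] 40.7 1697
wiz A [0.6132 0.2617] 0.0 rms mm 0.2 97
   top rect [0.6127 0.2619] [24.7 24.9] 8.1 circ [0.6131 0.2615] 26.2 435
mech A [0.6263 0.0929] -66.9 rms mm 0.18 180
   top rect [0.6205 0.0974] [44.9 23.3] 53.1 circ [0.6255 0.0936] 45.1 376
mech B [0.6272 0.0925] 23.0 rms mm 0.2 180
   top rect [0.6255 0.0954] [42.6 30.4] 21.4 circ [0.6266 0.0926] 46.2 881
tank C [ 0.6286 -0.0755] 45.1 rms mm 10.54 222
   top rect [ 0.623  -0.0963] [33.2 66.5] 38.8 circ [ 0.6238 -0.097 ] 71.3 2104
tank B [ 0.6004 -0.0961] 42.1 rms mm 6.11 146
   top rect [ 0.6212 -0.0941] [32.5 60.2] 36.5 circ [ 0.6214 -0.0939] 62.9 945
```

Call:
step_arm(
  squeeze=12,
  steps=[
    {"x":0.05,"y":-0.03,"z":0,"rx":0,"ry":0,"rz":0,"claw":1},
    {"x":0.1,"y":-0.06,"z":0,"rx":0,"ry":0,"rz":0,"claw":1},
    {"x":0.14,"y":-0.08,"z":0,"rx":0,"ry":0,"rz":0,"claw":1},
    {"x":0.156,"y":-0.0877,"z":0.02,"rx":0,"ry":0,"rz":0,"claw":1},
    {"x":0.156,"y":-0.0877,"z":0.07,"rx":0,"ry":0,"rz":0,"claw":1},
    {"x":0.156,"y":-0.0877,"z":0.12,"rx":0,"ry":0,"rz":0,"claw":1},
    {"x":0.156,"y":-0.0877,"z":0.16,"rx":0,"ry":0,"rz":0,"claw":1},
    {"x":0.156,"y":-0.0877,"z":0.2,"rx":0,"ry":0,"rz":0,"claw":1},
    {"x":0.156,"y":-0.0877,"z":0.235,"rx":0,"ry":0,"rz":0,"claw":1},
    {"x":0.156,"y":-0.0877,"z":0.26,"rx":0,"ry":0,"rz":0,"claw":1},
    {"x":0.156,"y":-0.0877,"z":0.268,"rx":0,"ry":0,"rz":0,"claw":1},
    {"x":0.156,"y":-0.0877,"z":0.268,"rx":0,"ry":0,"rz":0,"claw":1},
  ],
)

```text
time: 5.22
tool_pos: [0.4591, 0.2878, 0.0244]
tool_rot: [-3.139, 0.001, 1.569]
contact_force: [-0.0, 0.1, 1.1]
opening: 0.0916
grip_force: 0.0
```

```bash
sed -i "s/(.076,.04),.95/(.076,.04),-.9/; s/'CB',(.622,-.098)/'CB',(.6225,-.096)/" fit.py; python3 fit.py | tail -4; python3 w.py T1; python3 -c "
from h import *
for c in ['scene','side']:
  im,d=read_camera(c); P,v,u=backproj(c,d)
  for n,ctr,zt in [('tower',(.459,.289),(.055,.08)),('wiz',(.613,.262),(.055,.068)),('mech',(.6265,.0927),(.05,.056)),('tank',(.622,-.096),(.029,.045))]:
    q=P[(np.linalg.norm(P[:,:2]-ctr,axis=1)<.04)&(P[:,2]>zt[0])&(P[:,2]<zt[1])]
    if len(q): print(c,n,len(q),((q.min(0)+q.max(0))/2).round(4)[:2])
"
```

```text
tank C [ 0.624  -0.0972] -51.4 rms mm 0.19 190
   top rect [ 0.623  -0.0963] [33.2 66.5] 38.8 circ [ 0.6238 -0.097 ] 71.3 2104
tank B [ 0.6249 -0.0975] -50.2 rms mm 0.6 190
   top rect [ 0.6213 -0.0941] [32.5 60.2] 36.5 circ [ 0.6214 -0.0939] 62.9 945
5.2167 [0.45911947 0.28784123 0.02443343] [-3.13887129e+00  1.40901832e-03  1.56858519e+00] [ 0.011 -0.045 -0.033  0.002  0.03   0.003]
scene tower 84 [0.4611 0.2775]
scene wiz 60 [0.6146 0.2601]
scene mech 101 [0.6261 0.0942]
scene tank 317 [ 0.6245 -0.0964]
side tower 154 [0.4577 0.2861]
side wiz 30 [0.6114 0.2577]
side mech 58 [0.6238 0.0907]
side tank 242 [ 0.6219 -0.0973]
```

Call:
step_arm(
  squeeze=12,
  steps=[
    {"x":0,"y":0,"z":0,"rx":0,"ry":0,"rz":0,"claw":0.2},
    {"x":0,"y":0,"z":0,"rx":0,"ry":0,"rz":0,"claw":-0.1},
    {"x":0,"y":0,"z":0,"rx":0,"ry":0,"rz":0,"claw":-0.3},
    {"x":0,"y":0,"z":0,"rx":0,"ry":0,"rz":0,"claw":-0.5},
    {"x":0,"y":0,"z":0,"rx":0,"ry":0,"rz":0,"claw":-0.5},
    {"x":0,"y":0,"z":0,"rx":0,"ry":0,"rz":0,"claw":-0.5},
    {"x":0,"y":0,"z":0,"rx":0,"ry":0,"rz":0,"claw":-0.5},
    {"x":0,"y":0,"z":0,"rx":0,"ry":0,"rz":0,"claw":-0.5},
  ],
)

```text
time: 6.03
tool_pos: [0.4592, 0.2895, 0.0257]
tool_rot: [3.142, 0.0, 1.571]
contact_force: [-0.5, -0.3, 0.6]
opening: 0.0429
grip_force: 0.0
```

Call:
step_arm(
  squeeze=12,
  steps=[
    {"x":0,"y":0,"z":0,"rx":0,"ry":0,"rz":0,"claw":-0.5},
    {"x":0,"y":0,"z":0,"rx":0,"ry":0,"rz":0,"claw":-0.5},
    {"x":0,"y":0,"z":0,"rx":0,"ry":0,"rz":0,"claw":-0.5},
    {"x":0,"y":0,"z":-0.01,"rx":0,"ry":0,"rz":0,"claw":-0.5},
    {"x":0,"y":0,"z":-0.03,"rx":0,"ry":0,"rz":0,"claw":-0.5},
    {"x":0,"y":0,"z":-0.06,"rx":0,"ry":0,"rz":0,"claw":-0.5},
    {"x":0,"y":0,"z":-0.08,"rx":0,"ry":0,"rz":0,"claw":-0.5},
  ],
)

```text
time: 6.62
tool_pos: [0.4595, 0.2896, 0.0875]
tool_rot: [3.141, -0.0, 1.571]
contact_force: [0.7, 1.0, 0.5]
opening: 0.0398
grip_force: 12.0
```

Call:
step_arm(
  steps=[
    {"x":-0.03,"y":0.0135,"z":0,"rx":0,"ry":0,"rz":0,"claw":-0.5},
    {"x":-0.075,"y":0.0135,"z":0,"rx":0,"ry":0,"rz":0,"claw":-0.5},
    {"x":-0.125,"y":0.0135,"z":0,"rx":0,"ry":0,"rz":0,"claw":-0.5},
    {"x":-0.175,"y":0.0135,"z":0,"rx":0,"ry":0,"rz":0,"claw":-0.5},
    {"x":-0.22,"y":0.0135,"z":0,"rx":0,"ry":0,"rz":0,"claw":-0.5},
    {"x":-0.2416,"y":0.0135,"z":0,"rx":0,"ry":0,"rz":0,"claw":-0.5},
    {"x":-0.2416,"y":0.0135,"z":0,"rx":0,"ry":0,"rz":0,"claw":-0.5},
    {"x":-0.2416,"y":0.0135,"z":0.025,"rx":0,"ry":0,"rz":0,"claw":-0.5},
    {"x":-0.2416,"y":0.0135,"z":0.045,"rx":0,"ry":0,"rz":0,"claw":-0.5},
    {"x":-0.2416,"y":0.0135,"z":0.054,"rx":0,"ry":0,"rz":0,"claw":-0.5},
    {"x":-0.2416,"y":0.0135,"z":0.058,"rx":0,"ry":0,"rz":0,"claw":-0.5},
    {"x":-0.2416,"y":0.0135,"z":0.059,"rx":0,"ry":0,"rz":0,"claw":-0.5},
  ],
)

```text
time: 7.62
tool_pos: [0.4692, 0.1089, 0.0413]
tool_rot: [-3.141, -0.0, 1.571]
contact_force: [-0.5, 0.5, -0.3]
opening: 0.0398
grip_force: 12.0
```

Call:
step_arm(
  steps=[
    {"x":0,"y":0,"z":0,"rx":0,"ry":0,"rz":0,"claw":-0.5},
    {"x":0,"y":0,"z":0,"rx":0,"ry":0,"rz":0,"claw":-0.5},
    {"x":0,"y":0,"z":0.0007,"rx":0,"ry":0,"rz":0,"claw":-0.5},
    {"x":0,"y":0,"z":0.0007,"rx":0,"ry":0,"rz":0,"claw":-0.5},
  ],
)

```text
time: 7.95
tool_pos: [0.4696, 0.1084, 0.0414]
tool_rot: [3.141, -0.0, 1.571]
contact_force: [-0.5, -1.0, -0.6]
opening: 0.0395
grip_force: 12.0
```

Call:
step_arm(
  steps=[
    {"x":0,"y":0,"z":0.0007,"rx":0,"ry":0,"rz":0,"claw":-0.5},
    {"x":0,"y":0,"z":0.0007,"rx":0,"ry":0,"rz":0,"claw":-0.05},
    {"x":0,"y":0,"z":0.0007,"rx":0,"ry":0,"rz":0,"claw":0.2},
    {"x":0,"y":0,"z":0.0007,"rx":0,"ry":0,"rz":0,"claw":0.5},
    {"x":0,"y":0,"z":0.0007,"rx":0,"ry":0,"rz":0,"claw":0.5},
    {"x":0,"y":0,"z":0,"rx":0,"ry":0,"rz":0,"claw":0.5},
    {"x":0,"y":0,"z":-0.04,"rx":0,"ry":0,"rz":0,"claw":0.5},
    {"x":0,"y":0,"z":-0.09,"rx":0,"ry":0,"rz":0,"claw":0.7},
    {"x":-0.04,"y":0,"z":-0.14,"rx":0,"ry":0,"rz":0,"claw":1},
    {"x":-0.09,"y":0,"z":-0.19,"rx":0,"ry":0,"rz":0,"claw":1},
    {"x":-0.14,"y":0,"z":-0.24,"rx":0,"ry":0,"rz":0,"claw":1},
    {"x":-0.144,"y":0,"z":-0.248,"rx":0,"ry":0,"rz":0,"claw":1},
  ],
)

```text
time: 8.95
tool_pos: [0.4692, -0.0012, 0.2291]
tool_rot: [3.14, 0.001, 1.571]
contact_force: [1.3, -0.4, -0.2]
opening: 0.0911
grip_force: 0.0
```

```bash
python3 w.py T2; cat > chk.py <<'E'
# place check: silhouette of base over pad vs tile centre from the tile's outline
import sys; from fit import *
v,n=sys.argv[1:3]
c,kind,dim,y0={'tower':((.4693,.1083),'disk',.06,0),'wiz':((.628,-.2707),'disk',.04,0),'mech':((.4335,-.2563),'box',(.048,.048),np.radians(-14)),'tank':((.4623,-.0763),'box',(.076,.04),np.radians(63.1))}[n]
w=Wv(v); o=w.ortho(c,.07,.0175); cv2.imwrite(f'pics/chk_{v}.png',cv2.resize(o,None,fx=1.5,fy=1.5))
P,_=w.cloud(); zt={'tower':(.075,.095),'wiz':(.075,.085),'mech':(.065,.071),'tank':(.044,.06)}[n]
q=P[(np.linalg.norm(P[:,:2]-c,axis=1)<.06)&(P[:,2]>zt[0])&(P[:,2]<zt[1])][:,:2]
(a,b),wh,ang=cv2.minAreaRect(((q-c)*1000).astype(np.float32)); e=cv2.minEnclosingCircle(((q-c)*1000).astype(np.float32))
print('top rect off mm',np.round([a,b],1),np.round(wh,1),round(ang,1),'circ',np.round(e[0],1),round(2*e[1],1),'z',P[(np.linalg.norm(P[:,:2]-c,axis=1)<.03)][:,2].max().round(4))
E
python3 chk.py T2 tower
```

```text
8.95 [ 0.46919035 -0.00122177  0.22908984] [3.14008716e+00 6.21686274e-04 1.57097651e+00] [-0.597 -0.303 -0.511  0.009  0.816 -0.579]
top rect off mm [-0.4  0.3] [38.6 39.6] 0.5 circ [0.1 0.1] 40.3 z 0.092
```

View pics/chk_T2.png

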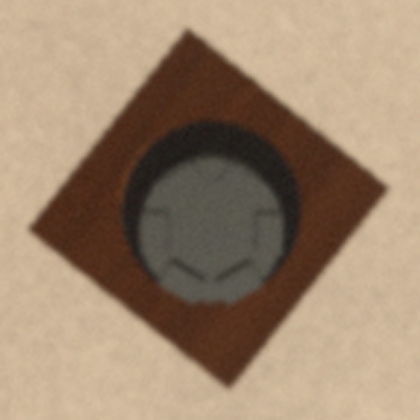

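The tower sits upright and centred on the large round pad at about (210,208) in the crop, with only a sub-millimetre cork sliver at (124,150). The wizard is next.

Call:
step_arm(
  steps=[
    {"x":0.04,"y":0.022,"z":0,"rx":0,"ry":0,"rz":0,"claw":1},
    {"x":0.088,"y":0.048,"z":0,"rx":0,"ry":0,"rz":0,"claw":1},
    {"x":0.136,"y":0.075,"z":0,"rx":0,"ry":0,"rz":0,"claw":1},
    {"x":0.184,"y":0.101,"z":0,"rx":0,"ry":0,"rz":0,"claw":1},
    {"x":0.232,"y":0.128,"z":0,"rx":0,"ry":0,"rz":0,"claw":1},
    {"x":0.28,"y":0.154,"z":0,"rx":0,"ry":0,"rz":0,"claw":1},
    {"x":0.328,"y":0.18,"z":0,"rx":0,"ry":0,"rz":0,"claw":1},
    {"x":0.3485,"y":0.1917,"z":0,"rx":0,"ry":0,"rz":0,"claw":1},
    {"x":0.3485,"y":0.1917,"z":0.03,"rx":0,"ry":0,"rz":0,"claw":1},
    {"x":0.3485,"y":0.1917,"z":0.08,"rx":0,"ry":0,"rz":0,"claw":1},
    {"x":0.3485,"y":0.1917,"z":0.12,"rx":0,"ry":0,"rz":0,"claw":0.8},
    {"x":0.3485,"y":0.1917,"z":0.15,"rx":0,"ry":0,"rz":0,"claw":0.5},
  ],
)

```text
time: 10.0
tool_pos: [0.6116, 0.2618, 0.1109]
tool_rot: [-3.138, 0.001, 1.571]
contact_force: [0.0, 0.6, -1.1]
opening: 0.0824
grip_force: 0.0
```

Call:
step_arm(
  squeeze=10,
  steps=[
    {"x":0,"y":0,"z":0.04,"rx":0,"ry":0,"rz":0,"claw":0.3},
    {"x":0,"y":0,"z":0.08,"rx":0,"ry":0,"rz":0,"claw":0.2},
    {"x":0,"y":0,"z":0.11,"rx":0,"ry":0,"rz":0,"claw":0.1},
    {"x":0,"y":0,"z":0.1179,"rx":0,"ry":0,"rz":0,"claw":0.1},
    {"x":0,"y":0,"z":0.1179,"rx":0,"ry":0,"rz":0,"claw":0.1},
    {"x":0,"y":0,"z":0.1179,"rx":0,"ry":0,"rz":0,"claw":-0.7},
    {"x":0,"y":0,"z":0.1179,"rx":0,"ry":0,"rz":0,"claw":-0.7},
    {"x":0,"y":0,"z":0.1179,"rx":0,"ry":0,"rz":0,"claw":-0.7},
    {"x":0,"y":0,"z":0.1179,"rx":0,"ry":0,"rz":0,"claw":-0.7},
    {"x":0,"y":0,"z":0.1179,"rx":0,"ry":0,"rz":0,"claw":-0.7},
    {"x":0,"y":0,"z":0.1179,"rx":0,"ry":0,"rz":0,"claw":-0.7},
    {"x":0,"y":0,"z":0.1179,"rx":0,"ry":0,"rz":0,"claw":-0.7},
  ],
)

```text
time: 11.0
tool_pos: [0.6139, 0.2619, 0.0275]
tool_rot: [3.139, -0.001, 1.571]
contact_force: [0.5, 0.8, 5.9]
opening: 0.0262
grip_force: 10.1
```

Call:
step_arm(
  steps=[
    {"x":0,"y":0,"z":-0.005,"rx":0,"ry":0,"rz":0,"claw":-0.7},
    {"x":0,"y":0,"z":-0.03,"rx":0,"ry":0,"rz":0,"claw":-0.7},
    {"x":0,"y":0,"z":-0.07,"rx":0,"ry":0,"rz":0,"claw":-0.7},
    {"x":0,"y":0,"z":-0.11,"rx":0,"ry":0,"rz":0,"claw":-0.7},
    {"x":0,"y":0,"z":-0.132,"rx":0,"ry":0,"rz":0,"claw":-0.7},
    {"x":0,"y":0,"z":-0.132,"rx":0,"ry":0,"rz":0,"claw":-0.7},
  ],
)

```text
time: 11.5
tool_pos: [0.6153, 0.2624, 0.1301]
tool_rot: [3.134, -0.002, 1.571]
contact_force: [1.7, 0.0, -0.3]
opening: 0.026
grip_force: 10.0
```

```bash
python3 -c "
from h import *
im,d=read_camera('side'); cv2.imwrite('pics/wz.png',cv2.resize(im[60:240,200:380],None,fx=3,fy=3,interpolation=cv2.INTER_CUBIC))
P,v,u=backproj('side',d); s=robot.observe(); print(s['tool_pos'],s['contact_force'])"
```

```text
[0.61418633 0.26198939 0.12736296] [-0.82467631 -0.64658695 -1.29954934]
```

View pics/wz.png

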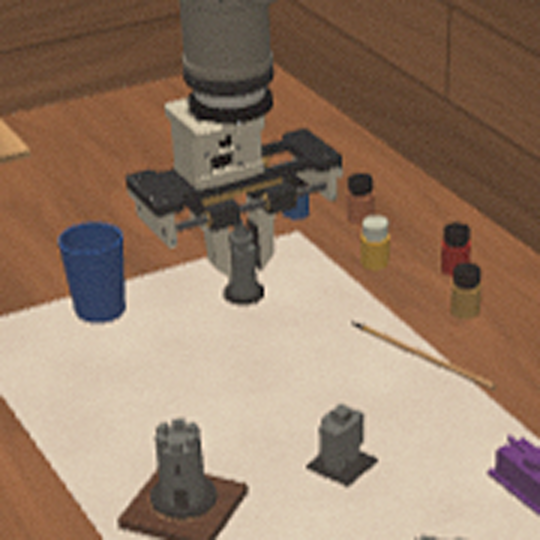

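The wizard hangs upright in the gripper at about (243,265) in the crop, clear of the cup at (95,270). I'll carry it to the small round pad.

Call:
step_arm(
  steps=[
    {"x":-0.03,"y":0.0199,"z":0,"rx":0,"ry":0,"rz":0,"claw":-0.7},
    {"x":-0.075,"y":0.0199,"z":0,"rx":0,"ry":0,"rz":0,"claw":-0.7},
    {"x":-0.125,"y":0.0199,"z":0,"rx":0,"ry":0,"rz":0,"claw":-0.7},
    {"x":-0.18,"y":0.0199,"z":0,"rx":0,"ry":0,"rz":0,"claw":-0.7},
    {"x":-0.235,"y":0.0199,"z":0,"rx":0,"ry":0,"rz":0,"claw":-0.7},
    {"x":-0.29,"y":0.0199,"z":0,"rx":0,"ry":0,"rz":0,"claw":-0.7},
    {"x":-0.345,"y":0.0199,"z":0,"rx":0,"ry":0,"rz":0,"claw":-0.7},
    {"x":-0.4,"y":0.0199,"z":0,"rx":0,"ry":0,"rz":0,"claw":-0.7},
    {"x":-0.455,"y":0.0199,"z":0,"rx":0,"ry":0,"rz":0,"claw":-0.7},
    {"x":-0.51,"y":0.0199,"z":0,"rx":0,"ry":0,"rz":0,"claw":-0.7},
    {"x":-0.56,"y":0.0199,"z":0,"rx":0,"ry":0,"rz":0,"claw":-0.7},
    {"x":-0.6,"y":0.0199,"z":0,"rx":0,"ry":0,"rz":0,"claw":-0.7},
  ],
)

```text
time: 12.55
tool_pos: [0.6266, -0.1912, 0.1229]
tool_rot: [-3.139, -0.001, 1.569]
contact_force: [-0.0, 0.1, 0.3]
opening: 0.0263
grip_force: 10.0
```

Call:
step_arm(
  steps=[
    {"x":-0.04,"y":0,"z":0,"rx":0,"ry":0,"rz":0,"claw":-0.7},
    {"x":-0.08,"y":0,"z":0,"rx":0,"ry":0,"rz":0,"claw":-0.7},
    {"x":-0.1099,"y":0,"z":0,"rx":0,"ry":0,"rz":0,"claw":-0.7},
    {"x":-0.1099,"y":0,"z":0,"rx":0,"ry":0,"rz":0,"claw":-0.7},
    {"x":-0.1099,"y":0,"z":0.03,"rx":0,"ry":0,"rz":0,"claw":-0.7},
    {"x":-0.1099,"y":0,"z":0.065,"rx":0,"ry":0,"rz":0,"claw":-0.7},
    {"x":-0.1099,"y":0,"z":0.09,"rx":0,"ry":0,"rz":0,"claw":-0.7},
    {"x":-0.1099,"y":0,"z":0.103,"rx":0,"ry":0,"rz":0,"claw":-0.7},
    {"x":-0.1099,"y":0,"z":0.107,"rx":0,"ry":0,"rz":0,"claw":-0.7},
    {"x":-0.1099,"y":0,"z":0.1085,"rx":0,"ry":0,"rz":0,"claw":-0.7},
    {"x":-0.1099,"y":0,"z":0.1085,"rx":0,"ry":0,"rz":0,"claw":-0.7},
    {"x":-0.1099,"y":0,"z":0.1085,"rx":0,"ry":0,"rz":0,"claw":-0.7},
  ],
)

```text
time: 13.55
tool_pos: [0.6286, -0.2707, 0.0445]
tool_rot: [3.14, 0.001, 1.571]
contact_force: [0.3, -0.1, -0.4]
opening: 0.0263
grip_force: 10.0
```

Call:
step_arm(
  steps=[
    {"x":0,"y":0,"z":0.0008,"rx":0,"ry":0,"rz":0,"claw":-0.7},
    {"x":0,"y":0,"z":0.0014,"rx":0,"ry":0,"rz":0,"claw":-0.7},
    {"x":0,"y":0,"z":0.0014,"rx":0,"ry":0,"rz":0,"claw":-0.7},
    {"x":0,"y":0,"z":0.0014,"rx":0,"ry":0,"rz":0,"claw":-0.7},
  ],
)

```text
time: 13.88
tool_pos: [0.6282, -0.2708, 0.0429]
tool_rot: [3.141, 0.0, 1.571]
contact_force: [-0.1, 0.1, -0.1]
opening: 0.026
grip_force: 10.0
```

Call:
step_arm(
  steps=[
    {"x":0,"y":0,"z":0.0006,"rx":0,"ry":0,"rz":0,"claw":-0.7},
    {"x":0,"y":0,"z":0.0012,"rx":0,"ry":0,"rz":0,"claw":-0.7},
    {"x":0,"y":0,"z":0.0012,"rx":0,"ry":0,"rz":0,"claw":-0.7},
    {"x":0,"y":0,"z":0.0012,"rx":0,"ry":0,"rz":0,"claw":-0.7},
  ],
)

```text
time: 14.22
tool_pos: [0.6282, -0.2709, 0.0419]
tool_rot: [3.141, 0.0, 1.571]
contact_force: [-0.4, -0.0, 1.0]
opening: 0.026
grip_force: 10.0
```

Call:
step_arm(
  steps=[
    {"x":0,"y":0,"z":0.0005,"rx":0,"ry":0,"rz":0,"claw":-0.7},
    {"x":0,"y":0,"z":0.0005,"rx":0,"ry":0,"rz":0,"claw":-0.3},
    {"x":0,"y":0,"z":0.0005,"rx":0,"ry":0,"rz":0,"claw":0},
    {"x":0,"y":0,"z":0.0005,"rx":0,"ry":0,"rz":0,"claw":0.3},
    {"x":0,"y":0,"z":0.0005,"rx":0,"ry":0,"rz":0,"claw":0.4},
    {"x":0,"y":0,"z":-0.02,"rx":0,"ry":0,"rz":0,"claw":0.4},
    {"x":0,"y":0,"z":-0.07,"rx":0,"ry":0,"rz":0,"claw":0.4},
    {"x":0,"y":0,"z":-0.12,"rx":0,"ry":0,"rz":0,"claw":0.6},
    {"x":-0.03,"y":0,"z":-0.16,"rx":0,"ry":0,"rz":0,"claw":1},
    {"x":-0.07,"y":0,"z":-0.2,"rx":0,"ry":0,"rz":0,"claw":1},
    {"x":-0.1,"y":0,"z":-0.24,"rx":0,"ry":0,"rz":0,"claw":1},
    {"x":-0.12,"y":0,"z":-0.247,"rx":0,"ry":0,"rz":0,"claw":1},
  ],
)

```text
time: 15.22
tool_pos: [0.6291, -0.3641, 0.2339]
tool_rot: [3.133, 0.007, 1.57]
contact_force: [0.9, -0.6, 1.4]
opening: 0.0901
grip_force: 0.0
```

```bash
python3 w.py W2; python3 chk.py W2 wiz
```

```text
15.2167 [ 0.62906045 -0.36406578  0.23394096] [3.1334492  0.00663749 1.56951176] [-0.189  0.213 -0.433  0.013  0.257 -0.189]
top rect off mm [ 0.2 -0.3] [25.1 24.8] 51.0 circ [0.3 0. ] 26.2 z 0.102
```

View pics/chk_W2.png

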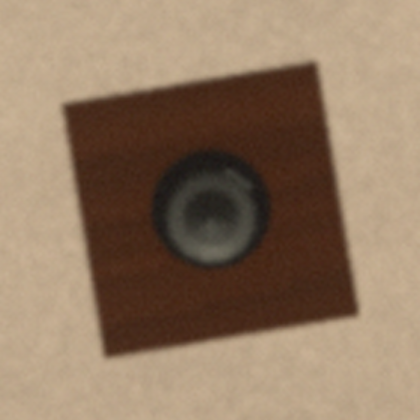

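The wizard is upright, exactly covering the small pad at about (211,209) in the crop. The mech is next.

Call:
step_arm(
  steps=[
    {"x":0.04,"y":-0.0016,"z":0,"rx":0,"ry":0,"rz":-0.1,"claw":1},
    {"x":0.09,"y":-0.0016,"z":0,"rx":0,"ry":0,"rz":-0.2,"claw":1},
    {"x":0.145,"y":-0.0016,"z":0,"rx":0,"ry":0,"rz":-0.3,"claw":1},
    {"x":0.2,"y":-0.0016,"z":0,"rx":0,"ry":0,"rz":-0.4,"claw":1},
    {"x":0.255,"y":-0.0016,"z":0,"rx":0,"ry":0,"rz":-0.5,"claw":1},
    {"x":0.31,"y":-0.0016,"z":0,"rx":0,"ry":0,"rz":-0.511,"claw":1},
    {"x":0.365,"y":-0.0016,"z":0,"rx":0,"ry":0,"rz":-0.511,"claw":1},
    {"x":0.42,"y":-0.0016,"z":0,"rx":0,"ry":0,"rz":-0.511,"claw":1},
    {"x":0.475,"y":-0.0016,"z":0,"rx":0,"ry":0,"rz":-0.511,"claw":1},
    {"x":0.53,"y":-0.0016,"z":0,"rx":0,"ry":0,"rz":-0.511,"claw":1},
    {"x":0.58,"y":-0.0016,"z":0,"rx":0,"ry":0,"rz":-0.511,"claw":1},
    {"x":0.6045,"y":-0.0016,"z":0,"rx":0,"ry":0,"rz":-0.511,"claw":1},
  ],
)

```text
time: 16.27
tool_pos: [0.6256, 0.0978, 0.2262]
tool_rot: [-3.141, -0.002, 1.976]
contact_force: [0.5, -0.7, 0.7]
opening: 0.0916
grip_force: 0.0
```

Call:
step_arm(
  steps=[
    {"x":0,"y":0,"z":0,"rx":0,"ry":0,"rz":0,"claw":1},
    {"x":0,"y":0,"z":0.03,"rx":0,"ry":0,"rz":0,"claw":1},
    {"x":0,"y":0,"z":0.08,"rx":0,"ry":0,"rz":0,"claw":0.8},
    {"x":0,"y":0,"z":0.13,"rx":0,"ry":0,"rz":0,"claw":0.6},
    {"x":0,"y":0,"z":0.18,"rx":0,"ry":0,"rz":0,"claw":0.5},
    {"x":0,"y":0,"z":0.22,"rx":0,"ry":0,"rz":0,"claw":0.5},
    {"x":0,"y":0,"z":0.255,"rx":0,"ry":0,"rz":0,"claw":0.5},
    {"x":0,"y":0,"z":0.2759,"rx":0,"ry":0,"rz":0,"claw":0.5},
    {"x":0,"y":0,"z":0.2759,"rx":0,"ry":0,"rz":0,"claw":0.5},
    {"x":0,"y":0,"z":0.2759,"rx":0,"ry":0,"rz":0,"claw":0.5},
  ],
)

```text
time: 17.1
tool_pos: [0.6261, 0.0921, 0.0191]
tool_rot: [-3.139, -0.001, 1.972]
contact_force: [-0.2, 0.8, 0.6]
opening: 0.0685
grip_force: 0.0
```

Call:
step_arm(
  squeeze=10,
  steps=[
    {"x":0,"y":0,"z":0,"rx":0,"ry":0,"rz":0,"claw":-0.5},
    {"x":0,"y":0,"z":0,"rx":0,"ry":0,"rz":0,"claw":-0.5},
    {"x":0,"y":0,"z":0,"rx":0,"ry":0,"rz":0,"claw":-0.5},
    {"x":0,"y":0,"z":0,"rx":0,"ry":0,"rz":0,"claw":-0.5},
    {"x":0,"y":0,"z":0,"rx":0,"ry":0,"rz":0,"claw":-0.5},
    {"x":0,"y":0,"z":0,"rx":0,"ry":0,"rz":0,"claw":-0.5},
    {"x":0,"y":0,"z":0,"rx":0,"ry":0,"rz":0,"claw":-0.5},
  ],
)

```text
time: 17.68
tool_pos: [0.6273, 0.0926, 0.021]
tool_rot: [3.14, 0.001, 1.972]
contact_force: [-1.8, 0.5, 6.8]
opening: 0.042
grip_force: 10.0
```

Call:
step_arm(
  steps=[
    {"x":0,"y":0,"z":-0.005,"rx":0,"ry":0,"rz":0,"claw":-0.5},
    {"x":0,"y":0,"z":-0.03,"rx":0,"ry":0,"rz":0,"claw":-0.5},
    {"x":0,"y":0,"z":-0.07,"rx":0,"ry":0,"rz":0,"claw":-0.5},
    {"x":0,"y":0,"z":-0.11,"rx":0,"ry":0,"rz":0,"claw":-0.5},
    {"x":0,"y":0,"z":-0.14,"rx":0,"ry":0,"rz":0,"claw":-0.5},
    {"x":0,"y":0,"z":-0.14,"rx":0,"ry":0,"rz":0,"claw":-0.5},
  ],
)

```text
time: 18.18
tool_pos: [0.6296, 0.0928, 0.1306]
tool_rot: [3.133, 0.003, 1.972]
contact_force: [1.4, -0.9, 0.1]
opening: 0.042
grip_force: 10.0
```

Call:
step_arm(
  steps=[
    {"x":-0.02,"y":-0.026,"z":0,"rx":0,"ry":0,"rz":0.08,"claw":-0.5},
    {"x":-0.05,"y":-0.064,"z":0,"rx":0,"ry":0,"rz":0.18,"claw":-0.5},
    {"x":-0.082,"y":-0.105,"z":0,"rx":0,"ry":0,"rz":0.28,"claw":-0.5},
    {"x":-0.115,"y":-0.147,"z":0,"rx":0,"ry":0,"rz":0.38,"claw":-0.5},
    {"x":-0.148,"y":-0.189,"z":0,"rx":0,"ry":0,"rz":0.48,"claw":-0.5},
    {"x":-0.181,"y":-0.231,"z":0,"rx":0,"ry":0,"rz":0.58,"claw":-0.5},
    {"x":-0.214,"y":-0.273,"z":0,"rx":0,"ry":0,"rz":0.68,"claw":-0.5},
    {"x":-0.247,"y":-0.315,"z":0,"rx":0,"ry":0,"rz":0.75,"claw":-0.5},
    {"x":-0.28,"y":-0.357,"z":0,"rx":0,"ry":0,"rz":0.8,"claw":-0.5},
    {"x":-0.308,"y":-0.394,"z":0,"rx":0,"ry":0,"rz":0.8222,"claw":-0.5},
    {"x":-0.3276,"y":-0.4191,"z":0,"rx":0,"ry":0,"rz":0.8222,"claw":-0.5},
    {"x":-0.3276,"y":-0.4191,"z":0,"rx":0,"ry":0,"rz":0.8222,"claw":-0.5},
  ],
)

```text
time: 19.18
tool_pos: [0.4313, -0.2598, 0.1244]
tool_rot: [-3.141, 0.001, 1.322]
contact_force: [0.5, -0.8, -0.8]
opening: 0.0419
grip_force: 10.0
```

Call:
step_arm(
  steps=[
    {"x":0,"y":0,"z":0,"rx":0,"ry":0,"rz":0,"claw":-0.5},
    {"x":0,"y":0,"z":0,"rx":0,"ry":0,"rz":0,"claw":-0.5},
    {"x":0,"y":0,"z":0.03,"rx":0,"ry":0,"rz":0,"claw":-0.5},
    {"x":0,"y":0,"z":0.065,"rx":0,"ry":0,"rz":0,"claw":-0.5},
    {"x":0,"y":0,"z":0.095,"rx":0,"ry":0,"rz":0,"claw":-0.5},
    {"x":0,"y":0,"z":0.11,"rx":0,"ry":0,"rz":0,"claw":-0.5},
    {"x":0,"y":0,"z":0.116,"rx":0,"ry":0,"rz":0,"claw":-0.5},
    {"x":0,"y":0,"z":0.118,"rx":0,"ry":0,"rz":0,"claw":-0.5},
    {"x":0,"y":0,"z":0.118,"rx":0,"ry":0,"rz":0,"claw":-0.5},
    {"x":0,"y":0,"z":0.118,"rx":0,"ry":0,"rz":0,"claw":-0.5},
  ],
)

```text
time: 20.02
tool_pos: [0.4344, -0.2563, 0.0373]
tool_rot: [3.14, 0.001, 1.327]
contact_force: [0.6, -0.2, -1.4]
opening: 0.0414
grip_force: 10.0
```

Call:
step_arm(
  steps=[
    {"x":0,"y":0,"z":0.0006,"rx":0,"ry":0,"rz":0,"claw":-0.5},
    {"x":0,"y":0,"z":0.0012,"rx":0,"ry":0,"rz":0,"claw":-0.5},
    {"x":0,"y":0,"z":0.0012,"rx":0,"ry":0,"rz":0,"claw":-0.5},
    {"x":0,"y":0,"z":0.0012,"rx":0,"ry":0,"rz":0,"claw":-0.5},
  ],
)

```text
time: 20.35
tool_pos: [0.4336, -0.2565, 0.0359]
tool_rot: [3.141, 0.0, 1.326]
contact_force: [-0.2, -0.2, -0.4]
opening: 0.0419
grip_force: 10.0
```

Call:
step_arm(
  steps=[
    {"x":0,"y":0,"z":0.0006,"rx":0,"ry":0,"rz":0,"claw":-0.5},
    {"x":0,"y":0,"z":0.0012,"rx":0,"ry":0,"rz":0,"claw":-0.5},
    {"x":0,"y":0,"z":0.0012,"rx":0,"ry":0,"rz":0,"claw":-0.5},
    {"x":0,"y":0,"z":0.0012,"rx":0,"ry":0,"rz":0,"claw":-0.5},
  ],
)

```text
time: 20.68
tool_pos: [0.4337, -0.2566, 0.0356]
tool_rot: [3.141, 0.0, 1.326]
contact_force: [-1.2, 0.8, 8.0]
opening: 0.0419
grip_force: 10.0
```

Call:
step_arm(
  steps=[
    {"x":0,"y":0,"z":-0.001,"rx":0,"ry":0,"rz":0,"claw":-0.5},
    {"x":0,"y":0,"z":-0.001,"rx":0,"ry":0,"rz":0,"claw":0},
    {"x":0,"y":0,"z":-0.001,"rx":0,"ry":0,"rz":0,"claw":0.2},
    {"x":0,"y":0,"z":-0.001,"rx":0,"ry":0,"rz":0,"claw":0.5},
    {"x":0,"y":0,"z":-0.001,"rx":0,"ry":0,"rz":0,"claw":0.5},
    {"x":0,"y":0,"z":-0.03,"rx":0,"ry":0,"rz":0,"claw":0.5},
    {"x":0,"y":0,"z":-0.08,"rx":0,"ry":0,"rz":0,"claw":0.5},
    {"x":0,"y":0,"z":-0.13,"rx":0,"ry":0,"rz":-0.08,"claw":0.6},
    {"x":-0.03,"y":0.008,"z":-0.17,"rx":0,"ry":0,"rz":-0.2,"claw":1},
    {"x":-0.07,"y":0.018,"z":-0.21,"rx":0,"ry":0,"rz":-0.311,"claw":1},
    {"x":-0.1164,"y":0.029,"z":-0.245,"rx":0,"ry":0,"rz":-0.311,"claw":1},
    {"x":-0.1164,"y":0.029,"z":-0.256,"rx":0,"ry":0,"rz":-0.311,"claw":1},
  ],
)

```text
time: 21.68
tool_pos: [0.4341, -0.3517, 0.2306]
tool_rot: [3.137, 0.007, 1.569]
contact_force: [0.3, 0.6, 0.1]
opening: 0.0909
grip_force: 0.0
```

```bash
python3 w.py M2; python3 chk.py M2 mech
```

```text
21.6833 [ 0.43407351 -0.35173518  0.2306148 ] [3.13697694 0.00701746 1.56862589] [-0.008 -0.054 -0.166  0.031  0.298  0.018]
top rect off mm [0.5 3.4] [29.6 42.1] 75.4 circ [-0.3  0.3] 45.0 z 0.0808
```

View pics/chk_M2.png

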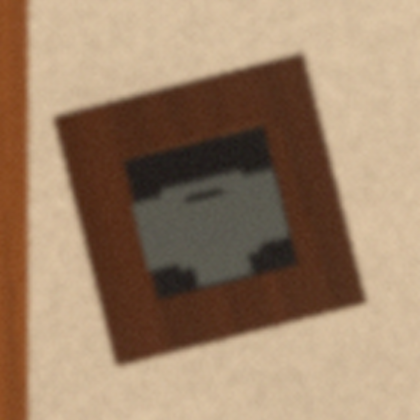

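The mech is upright and its base exactly covers the square pad, with corners at (125,160), (265,128), (297,265) and (157,297). The tank is next.

Call:
step_arm(
  steps=[
    {"x":0.03,"y":0.023,"z":0,"rx":0,"ry":0,"rz":-0.1,"claw":1},
    {"x":0.07,"y":0.0536,"z":0,"rx":0,"ry":0,"rz":-0.22,"claw":1},
    {"x":0.11,"y":0.0843,"z":0,"rx":0,"ry":0,"rz":-0.35,"claw":1},
    {"x":0.152,"y":0.1165,"z":0,"rx":0,"ry":0,"rz":-0.48,"claw":0.8},
    {"x":0.194,"y":0.1487,"z":0,"rx":0,"ry":0,"rz":-0.61,"claw":0.6},
    {"x":0.236,"y":0.181,"z":0,"rx":0,"ry":0,"rz":-0.74,"claw":0.4},
    {"x":0.275,"y":0.211,"z":0,"rx":0,"ry":0,"rz":-0.82,"claw":0.3},
    {"x":0.31,"y":0.2375,"z":0,"rx":0,"ry":0,"rz":-0.8622,"claw":0.3},
    {"x":0.332,"y":0.2544,"z":0,"rx":0,"ry":0,"rz":-0.8622,"claw":0.3},
    {"x":0.332,"y":0.2544,"z":0,"rx":0,"ry":0,"rz":-0.8622,"claw":0.3},
    {"x":0.332,"y":0.2544,"z":0.03,"rx":0,"ry":0,"rz":-0.8622,"claw":0.3},
    {"x":0.332,"y":0.2544,"z":0.07,"rx":0,"ry":0,"rz":-0.8622,"claw":0.3},
  ],
)

```text
time: 22.73
tool_pos: [0.6252, -0.097, 0.1754]
tool_rot: [3.139, 0.004, 2.249]
contact_force: [1.1, -0.6, -0.5]
opening: 0.0596
grip_force: 0.0
```

Call:
step_arm(
  steps=[
    {"x":0,"y":0,"z":0.05,"rx":0,"ry":0,"rz":0,"claw":0.3},
    {"x":0,"y":0,"z":0.1,"rx":0,"ry":0,"rz":0,"claw":0.3},
    {"x":0,"y":0,"z":0.14,"rx":0,"ry":0,"rz":0,"claw":0.3},
    {"x":0,"y":0,"z":0.175,"rx":0,"ry":0,"rz":0,"claw":0.3},
    {"x":0,"y":0,"z":0.2,"rx":0,"ry":0,"rz":0,"claw":0.3},
    {"x":0,"y":0,"z":0.213,"rx":0,"ry":0,"rz":0,"claw":0.3},
    {"x":0,"y":0,"z":0.2189,"rx":0,"ry":0,"rz":0,"claw":0.3},
    {"x":0,"y":0,"z":0.2189,"rx":0,"ry":0,"rz":0,"claw":0.3},
    {"x":0,"y":0,"z":0.2189,"rx":0,"ry":0,"rz":0,"claw":0.3},
  ],
)

```text
time: 23.48
tool_pos: [0.6248, -0.0976, 0.0111]
tool_rot: [3.141, 0.001, 2.248]
contact_force: [-0.2, -0.1, 0.9]
opening: 0.0595
grip_force: 0.0
```

Call:
step_arm(
  squeeze=10,
  steps=[
    {"x":0,"y":0,"z":0,"rx":0,"ry":0,"rz":0,"claw":-0.6},
    {"x":0,"y":0,"z":0,"rx":0,"ry":0,"rz":0,"claw":-0.6},
    {"x":0,"y":0,"z":0,"rx":0,"ry":0,"rz":0,"claw":-0.6},
    {"x":0,"y":0,"z":0,"rx":0,"ry":0,"rz":0,"claw":-0.6},
    {"x":0,"y":0,"z":0,"rx":0,"ry":0,"rz":0,"claw":-0.6},
    {"x":0,"y":0,"z":0,"rx":0,"ry":0,"rz":0,"claw":-0.6},
    {"x":0,"y":0,"z":0,"rx":0,"ry":0,"rz":0,"claw":-0.6},
  ],
)

```text
time: 24.07
tool_pos: [0.6245, -0.0974, 0.0106]
tool_rot: [3.141, 0.001, 2.248]
contact_force: [-0.1, -0.3, 4.3]
opening: 0.0319
grip_force: 10.0
```

Call:
step_arm(
  steps=[
    {"x":0,"y":0,"z":-0.005,"rx":0,"ry":0,"rz":0,"claw":-0.6},
    {"x":0,"y":0,"z":-0.03,"rx":0,"ry":0,"rz":0,"claw":-0.6},
    {"x":0,"y":0,"z":-0.07,"rx":0,"ry":0,"rz":0,"claw":-0.6},
    {"x":0,"y":0,"z":-0.1,"rx":0,"ry":0,"rz":0,"claw":-0.6},
    {"x":0.01,"y":-0.01,"z":-0.107,"rx":0,"ry":0,"rz":0.1,"claw":-0.6},
    {"x":0.04,"y":-0.038,"z":-0.107,"rx":0,"ry":0,"rz":0.25,"claw":-0.6},
    {"x":0.07,"y":-0.067,"z":-0.107,"rx":0,"ry":0,"rz":0.4,"claw":-0.6},
    {"x":0.1,"y":-0.096,"z":-0.107,"rx":0,"ry":0,"rz":0.55,"claw":-0.6},
    {"x":0.13,"y":-0.125,"z":-0.107,"rx":0,"ry":0,"rz":0.7,"claw":-0.6},
    {"x":0.15,"y":-0.144,"z":-0.107,"rx":0,"ry":0,"rz":0.85,"claw":-0.6},
    {"x":0.1572,"y":-0.1508,"z":-0.107,"rx":0,"ry":0,"rz":1.0,"claw":-0.6},
    {"x":0.1572,"y":-0.1508,"z":-0.107,"rx":0,"ry":0,"rz":1.0,"claw":-0.6},
  ],
)

```text
time: 25.07
tool_pos: [0.4603, -0.0758, 0.0904]
tool_rot: [-3.14, -0.0, 1.458]
contact_force: [0.5, -0.1, -0.9]
opening: 0.0321
grip_force: 10.0
```

Call:
step_arm(
  steps=[
    {"x":0,"y":0,"z":0,"rx":0,"ry":0,"rz":0.15,"claw":-0.6},
    {"x":0,"y":0,"z":0,"rx":0,"ry":0,"rz":0.3,"claw":-0.6},
    {"x":0,"y":0,"z":0,"rx":0,"ry":0,"rz":0.42,"claw":-0.6},
    {"x":0,"y":0,"z":0,"rx":0,"ry":0,"rz":0.46,"claw":-0.6},
    {"x":0,"y":0,"z":0.01,"rx":0,"ry":0,"rz":0.46,"claw":-0.6},
    {"x":0,"y":0,"z":0.04,"rx":0,"ry":0,"rz":0.46,"claw":-0.6},
    {"x":0,"y":0,"z":0.065,"rx":0,"ry":0,"rz":0.46,"claw":-0.6},
    {"x":0,"y":0,"z":0.078,"rx":0,"ry":0,"rz":0.46,"claw":-0.6},
    {"x":0,"y":0,"z":0.083,"rx":0,"ry":0,"rz":0.46,"claw":-0.6},
    {"x":0,"y":0,"z":0.085,"rx":0,"ry":0,"rz":0.46,"claw":-0.6},
    {"x":0,"y":0,"z":0.085,"rx":0,"ry":0,"rz":0.46,"claw":-0.6},
    {"x":0,"y":0,"z":0.085,"rx":0,"ry":0,"rz":0.46,"claw":-0.6},
  ],
)

```text
time: 26.07
tool_pos: [0.463, -0.0765, 0.0272]
tool_rot: [3.14, -0.0, 1.102]
contact_force: [-0.1, -0.4, -0.5]
opening: 0.0319
grip_force: 10.0
```

Call:
step_arm(
  steps=[
    {"x":0,"y":0,"z":0.0006,"rx":0,"ry":0,"rz":0,"claw":-0.6},
    {"x":0,"y":0,"z":0.0012,"rx":0,"ry":0,"rz":0,"claw":-0.6},
    {"x":0,"y":0,"z":0.0012,"rx":0,"ry":0,"rz":0,"claw":-0.6},
    {"x":0,"y":0,"z":0.0012,"rx":0,"ry":0,"rz":0,"claw":-0.6},
  ],
)

```text
time: 26.4
tool_pos: [0.4625, -0.0763, 0.026]
tool_rot: [3.141, -0.0, 1.101]
contact_force: [0.8, 0.0, -0.7]
opening: 0.0321
grip_force: 10.0
```

Call:
step_arm(
  steps=[
    {"x":0,"y":0,"z":0.0005,"rx":0,"ry":0,"rz":0,"claw":-0.6},
    {"x":0,"y":0,"z":0.001,"rx":0,"ry":0,"rz":0,"claw":-0.6},
    {"x":0,"y":0,"z":0.001,"rx":0,"ry":0,"rz":0,"claw":-0.6},
    {"x":0,"y":0,"z":0.001,"rx":0,"ry":0,"rz":0,"claw":-0.6},
  ],
)

```text
time: 26.73
tool_pos: [0.4625, -0.0763, 0.0255]
tool_rot: [3.141, -0.0, 1.101]
contact_force: [-1.4, 0.9, 5.5]
opening: 0.0319
grip_force: 10.0
```

Call:
step_arm(
  steps=[
    {"x":0,"y":0,"z":-0.0008,"rx":0,"ry":0,"rz":0,"claw":-0.6},
    {"x":0,"y":0,"z":-0.0008,"rx":0,"ry":0,"rz":0,"claw":-0.1},
    {"x":0,"y":0,"z":-0.0008,"rx":0,"ry":0,"rz":0,"claw":0.1},
    {"x":0,"y":0,"z":-0.0008,"rx":0,"ry":0,"rz":0,"claw":0.3},
    {"x":0,"y":0,"z":-0.0008,"rx":0,"ry":0,"rz":0,"claw":0.3},
    {"x":0,"y":0,"z":-0.03,"rx":0,"ry":0,"rz":0,"claw":0.3},
    {"x":0,"y":0,"z":-0.08,"rx":0,"ry":0,"rz":0,"claw":0.4},
    {"x":0,"y":0,"z":-0.13,"rx":0,"ry":0,"rz":-0.12,"claw":0.6},
    {"x":-0.03,"y":0.015,"z":-0.17,"rx":0,"ry":0,"rz":-0.26,"claw":1},
    {"x":-0.07,"y":0.035,"z":-0.21,"rx":0,"ry":0,"rz":-0.4,"claw":1},
    {"x":-0.1118,"y":0.0567,"z":-0.245,"rx":0,"ry":0,"rz":-0.54,"claw":1},
    {"x":-0.1118,"y":0.0567,"z":-0.268,"rx":0,"ry":0,"rz":-0.598,"claw":1},
  ],
)

```text
time: 27.73
tool_pos: [0.4626, -0.1746, 0.2282]
tool_rot: [3.139, 0.003, 1.574]
contact_force: [0.2, -0.0, -1.1]
opening: 0.0906
grip_force: 0.0
```

```bash
python3 w.py K2; python3 chk.py K2 tank; python3 -c "
from h import *
im,d=read_camera('scene'); cv2.imwrite('pics/end.png',im[150:350])"
```

```text
27.7333 [ 0.46263025 -0.17460588  0.22821013] [3.13900926 0.00337795 1.57408294] [-0.047 -0.192 -0.402  0.037  0.641 -0.476]
top rect off mm [0.1 1.5] [66.1 32.5] 63.1 circ [0.3 0.7] 70.4 z 0.058
```

View pics/chk_K2.png

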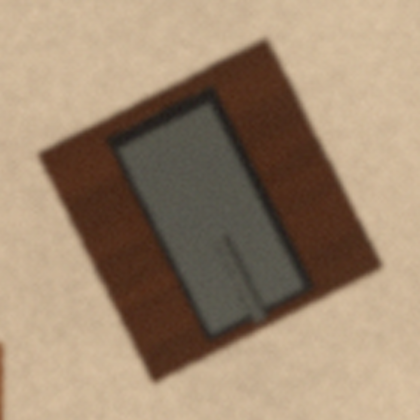

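View pics/end.png

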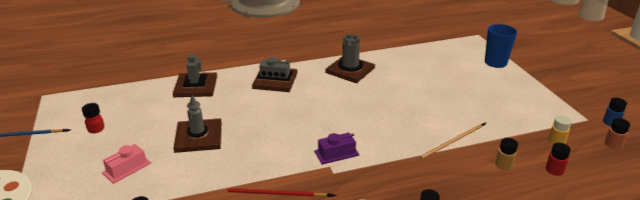

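The tank is upright and aligned on the rectangle pad, with base corners near (110,142), (213,90), (310,290) and (210,338). The scene view shows the bystanders and look-alikes untouched. The arm was still moving for that picture, so I'll take one settled check of the tank's centring.

Call:
step_arm(
  steps=[
    {"x":0,"y":0,"z":0,"rx":0,"ry":0,"rz":0,"claw":1},
    {"x":0,"y":0,"z":0,"rx":0,"ry":0,"rz":0,"claw":1},
    {"x":0,"y":0,"z":0,"rx":0,"ry":0,"rz":0,"claw":1},
    {"x":0,"y":0,"z":0,"rx":0,"ry":0,"rz":0,"claw":1},
    {"x":0,"y":0,"z":0,"rx":0,"ry":0,"rz":0,"claw":1},
  ],
)

```text
time: 28.25
tool_pos: [0.462, -0.1696, 0.2251]
tool_rot: [-3.14, -0.001, 1.571]
contact_force: [-0.3, -0.7, 0.4]
opening: 0.0922
grip_force: 0.0
```

```bash
python3 w.py K3; python3 chk.py K3 tank; python3 - <<'E'
from h import *
c=(.4623,-.0763)
def tile(v,z,f):
    o=Wv(v).ortho(c,.08,z); hs=cv2.cvtColor(o,cv2.COLOR_BGR2HSV); m=f(hs).astype(np.uint8)
    m=cv2.morphologyEx(m,cv2.MORPH_OPEN,np.ones((5,5)));k,_=cv2.findContours(m,cv2.RETR_EXTERNAL,cv2.CHAIN_APPROX_NONE);k=max(k,key=cv2.contourArea)
    (a,b),wh,g=cv2.minAreaRect(k); print(v,z,'off mm',round(a/2-80,2),round(b/2-80,2),np.array(wh)/2,g)
for v in ['C','K3']:
    tile(v,.012,lambda h:h[...,2]<155)            # tile outline
tile('K3',.0195,lambda h:(h[...,1]<105)&(h[...,2]<125))  # black base + grey figure
E
```

```text
28.25 [ 0.46204742 -0.16960403  0.22510387] [-3.14021758e+00 -8.56178519e-04  1.57140895e+00] [-0.004 -0.004 -0.008 -0.002  0.    -0.001]
top rect off mm [0.7 1.9] [66.9 32.8] 63.6 circ [0.8 0.2] 70.8 z 0.0586
C 0.012 off mm 0.41 -0.03 [88.56349945 89.50770569] 63.19420623779297
K3 0.012 off mm -0.11 0.29 [88.29244995 88.11869049] 63.047821044921875
K3 0.0195 off mm 0.38 1.54 [76.94930267 39.37393188] 63.20848083496094
```

```bash
python3 -c "
from cell import robot
print(robot.hand_in())"
```

```text
the job is handed in; nothing more can be done
None
```

All four figures are upright and released on their matching pads, and the job is handed in: the tower and wizard measured under 1 mm off centre, the mech's base covers its pad, and the tank is about 1.4 mm off along its long side, with the cup, paint pot and look-alikes left alone.

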